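# Clear the cradle and lay the ink roller to rest

### The arm

A 6-joint arm with a two-finger parallel gripper is mounted at the origin on the work surface. World frame = base frame: x ahead of the robot, y to its left, z up, the work surface at z = 0. Lengths are in m, angles in degrees, forces in N, time in s.
With the tool pointing down it reaches from about 0.35 to 0.875 m from the base axis. Payload 4.2 kg.
Tool frame: the origin (TCP) lies on the centre line of the jaws, within the pads' length; the fingertips stand r.tip_extent ahead of it and the grasp point (between the pads) lies 11 mm behind it (r.tip_extent is the distance from the TCP to the fingertips, in m); z points along the fingers, y is the line along which they close (so a half turn about z gives the same grasp; the last joint's range is limited). The gripper opens to 87 mm and grips with 3 to 60 N. Pads are 19 mm wide; open, the fingers measure 117 mm over their backs; the gripper's body (75 mm by 190 mm) begins 51 mm behind the grasp point.
Start: joints at [-52.907, 22.042, 0.453, 0, -68.411, -14.817], TCP at [0.237, -0.578, 0.231] pointing down, gripper open.
Joint ranges: [-179.83, 179.83], [-69.29, 118.12], [-61.27, 80.66], [-181.25, 117.63], [-171.15, -9.14], [-177.46, 177.46]. Speed limits (degrees/s): [159.86, 159.86, 180, 180, 180, 180].

### API

Orientations are given as a 3x3 rotation matrix whose columns are the frame's x, y, z axes.
In Python, from station import r gives the robot as it stands.
- The arm moves only by the shell command python3 -m jog 'ROWS'. ROWS is text: rows parted by semicolons, each of 5 numbers parted by spaces: the opening, from 0 (shut) to 1 (fully open), then the shift along the world's x, y, z in mm, then the turn about the world's z in degrees. In form: hand dx dy dz roll; .... A call has 1 to 5 rows; each row shifts and turns the commanded pose from where the row before left it; what a row does not reach is not made up. A row lasts 1/8 s, in which the tool goes at most 62.5 mm and 10.7 degrees, less where a joint would pass 70% of its speed; a pose out of reach is approached as far as the arm can. A call is refused whole if a number of a shift passes 62.5 or a number of a turn 10.7, either way. A call with a gripper value outside its range is refused whole. The fingers move at their own pace and stop on an object; the grip force is fixed at half the most. Time passes only in rows, so rows that do not move let the fingers close. It gives the time, the measured TCP pose, the force, the opening and the grip force at its end, in the units of the state.
- r.sense(): the state, without advancing time (a new reading comes with each control period).
- r.capture(name): name is "scene" or "top"; returns a dict with "pixels" (400x640x3 uint8, red, green, blue), "fovy" (degrees; the focal length in pixels is half the picture's height over the tangent of half this angle, whatever the lens; pixels are square), "cx", "cy" (the principal point, pixels), "k1" (the pictures are not rectified: a ray, as slopes to the right and down, at radius r is drawn at 1 + k1 r^2 times it, then the intrinsics apply), "origin" and "orientation" of the camera in the world. Camera axes: x right, y down, z forward; pixel columns grow to the right and rows downward; lengths in m; the calibration is good to about 2 mm. A picture is of the moment at which its call begins. There is no depth.
- r.finish_job(): hands the job in; it is judged then, once.
The state is a dict: "time_s": time; "joints": joint angles; "joint_velocities": joint speeds; "effort": joint torques, N m; "tcp_pos": TCP position; "ee_rot": TCP orientation; "wrist_force": force on the tool from outside, world axes, zero at the start; "moment": the same for the moment, N m; "gripper_width": opening from 0.0 (shut) to 1.0 (fully open); "gripper_force": force on a finger pad.
Only numpy, scipy, OpenCV 4.12 (cv2) and the standard library are available. Lean on these libraries where they do the work, as an engineer would, in place of code of your own. Each camera call takes 0.05 s, during which the arm holds its last target. There are 200 camera calls.

### The job

Someone left the blue ink bottle standing in the roller cradle of the caddy: first stand it upright in the caddy's red ring, down on the base, and let go. Then take the green ink roller that stands on end on the table and lay it on its side in the cradle, a hub in each V notch so that the rubber hangs clear. Set both down gently without dropping or toppling them, and leave everything else on the table where it is.

Things in the scene. Friction and masses are not known exactly. Their poses are not given: they have to be found in the camera images.
- caddy: Inking caddy fixed to the table: plywood base 10 mm thick, x -50 to 145, y -70 to 70 mm. Origin on the table under the middle of the roller cradle, z up. Cradle: two yellow plates at y = -54 and +54, 10 thick, 68 wide in x, tops 54 above the table, each with a 90 degree V notch open upward, 49 wide at the top. Red ring centred at x = 105: inner dia 52, outer 62, rim 40 above the table
- cradle (a point): The point where the middle of the roller comes to rest: midway between the yellow plates, 48 above the table; axes as the caddy's (y along the laid roller)
- ring_seat (a point): Centre of the floor inside the red ring, on the caddy's base, 10 above the table; axes as the caddy's
- roller: Loose inking roller, about 250 g, standing on end on the table: green rubber barrel 38 mm dia x 90 long, an aluminium hub 26 dia x 15 long at each end, 120 in all, both ends alike. Origin at the centre of the end it stands on at the start, z along its axis. Grip it by the rubber. Laid right, the hubs rest in the V notches and the rubber hangs between the plates with 4 mm play either way
- roller_mid (a point): Middle of the roller, on its axis, 60 from each end; axes as the roller's
- ink_bottle: Loose blue ink bottle with a white cap, about 150 g: body 42 mm dia up to height 78, cap 24 dia from 88 to 108. Origin at the centre of its underside, z up. At the start it stands on the caddy's base (10 above the table) between the yellow plates, where the roller belongs, off the middle by up to 5 mm across and 12 mm along the cradle
- ink_tin: Bystander, loose: short steel ink tin with an orange label, 68 dia x 55 high, stands upright (mm); origin at the centre of its underside
- palette: Bystander, loose: round black paint box with six coloured pans, 104 dia x 28 high (mm); origin at the centre of its underside
- pencil: Bystander, loose: red pencil lying down, 170 long along its x axis, 8 thick (mm); origin at the centre of its underside
- eraser: Bystander, loose: white eraser, 45 x 22 x 14 (mm); origin at the centre of its underside
- ink_knife: Bystander, loose: ink spatula lying flat, about 190 mm long along its x axis, handle to its -x; origin under it at table level
Mind the look-alikes: they are no part of the job. There is more than one size of the roller; the one meant has the size given above. Of the things that look like the ink_bottle, the smaller one is meant.

How it is judged:
By the outcome, as a careful person would: the job done as asked, in the order asked, and still so for the second after the job is handed in, with the robot touching nothing.
It also fails if it takes over 51 s, if anything falls off the work surface, if the arm or the gripper's body presses on something with over 40 N, if the wrist force passes 120 N, or if a joint passes its speed limit or range.

## Working session

There is one attempt and no reset: what is moved stays moved. The work goes in short steps, Python scripts to look and compute and a shell command to move; the robot and the scene stay as the last step left them, time stands still between calls to the robot, and variables do not carry over. Pictures are saved under pics/ and viewed, at most 10 in all, crops included, and the job is handed in when it is done.

```bash
mkdir -p pics; cat > h.py <<'E'
import numpy as np,cv2
from station import r
def cap(n):
    c=r.capture(n); c['f']=200/np.tan(np.radians(c['fovy'])/2); c['K']=np.array([[c['f'],0,c['cx']],[0,c['f'],c['cy']],[0,0,1]]); c['D']=np.array([c['k1'],0,0,0.]); c['R']=np.array(c['orientation']); c['o']=np.array(c['origin']); return c
def ray(c,px):
    u=cv2.undistortPoints(np.array(px,float).reshape(-1,1,2),c['K'],c['D']).reshape(-1,2)
    return np.c_[u,np.ones(len(u))]@c['R'].T
def plane(c,px,z):
    d=ray(c,px); return c['o']+d*((z-c['o'][2])/d[:,2])[:,None]
def proj(c,P):
    P=np.atleast_2d(P)-c['o']; q=P@c['R']
    return cv2.projectPoints(q.reshape(-1,1,3),np.zeros(3),np.zeros(3),c['K'],c['D'])[0].reshape(-1,2)
def save(c,n): cv2.imwrite('pics/'+n,cv2.cvtColor(c['pixels'],cv2.COLOR_RGB2BGR))
E
python3 - <<'E'
from h import *
for n in('scene','top'):
    c=cap(n); save(c,n+'0.png'); print(n,c['fovy'],c['k1'],c['o'],c['R'].round(3).tolist())
print(r.tip_extent,r.sense())
E
```

```text
scene 49.26315450630919 -0.016046169575254843 [1.27276646 0.61638607 0.7588608 ] [[-0.624, 0.45, -0.639], [0.781, 0.349, -0.517], [-0.01, -0.822, -0.57]]
top 48.8048193222859 0.042859040103296595 [ 0.39160699 -0.00910208  1.06178819] [[-0.021, -0.995, 0.101], [-1.0, 0.02, -0.005], [0.003, -0.101, -0.995]]
0.008 {'time_s': 0.1, 'joints': array([-5.29084309e+01,  2.20865334e+01,  3.89772022e-01, -2.58683502e-02,
       -6.84128598e+01, -1.48177615e+01]), 'joint_velocities': array([ 0.0101963 , -0.04758495,  0.14042869,  0.07983664, -0.04834929,
        0.01043325]), 'effort': array([ 2.04140501e-04, -3.91690099e+01,  1.87933195e+01,  4.23197418e+00,
        1.34099083e-02, -7.61978231e-05]), 'tcp_pos': array([ 0.23673293, -0.57787348,  0.22958047]), 'ee_rot': array([[-9.25446153e-01, -3.78878274e-01, -8.18962765e-04],
       [-3.78879150e-01,  9.25444447e-01,  1.77930859e-03],
       [ 8.37631759e-05,  1.95694221e-03, -9.99998082e-01]]), 'wrist_force': array([ 0.39895945, -0.07989418, -0.76653213]), 'moment': array([0.03242748, 0.05366378, 0.026143  ]), 'gripper_force': 0.0, 'gripper_width': 0.9991045490803487}
```

View pics/scene0.png

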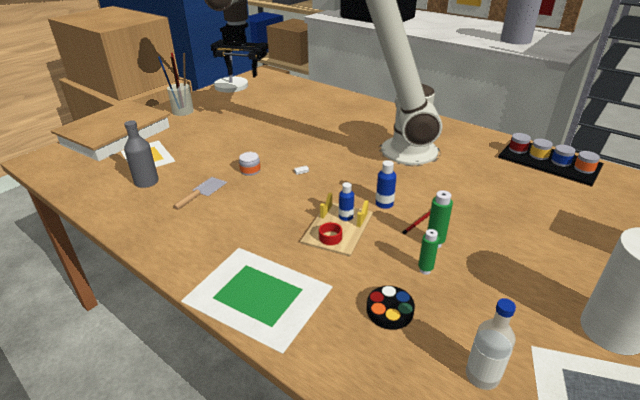

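View pics/top0.png

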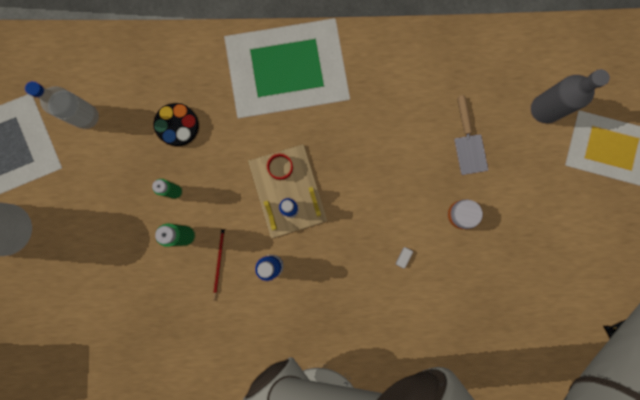

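Scene view: the blue bottles are at (347,203), standing between the yellow plates, and at (386,186), larger. The green rollers are at (429,250), small, and (440,217), large. Top view: the small bottle is at (289,207) and the large one at (268,268); the small roller is at (165,188) and the large one at (175,235). I want the smaller of each pair, and I'll check sizes in a close crop.

```bash
python3 - <<'E'
from h import *
a=cap('top');b=cap('scene')
A=cv2.resize(a['pixels'][140:290,145:335],None,fx=4,fy=4,interpolation=cv2.INTER_CUBIC)
B=cv2.resize(b['pixels'][155:285,295:465],None,fx=4,fy=4,interpolation=cv2.INTER_CUBIC)
cv2.imwrite('pics/cropA.png',A[:,:,::-1]);cv2.imwrite('pics/cropB.png',B[:,:,::-1])
for c,n in((a,'top'),(b,'scene')):
    hsv=cv2.cvtColor(c['pixels'],cv2.COLOR_RGB2HSV)
    for col,lo,hi in(('red',(0,150,90),(6,255,255)),('yel',(23,140,100),(33,255,255)),('grn',(50,110,40),(80,255,255)),('blu',(105,150,50),(125,255,255)),('wht',(0,0,170),(180,45,255))):
        m=cv2.inRange(hsv,lo,hi)
        if col=='red': m|=cv2.inRange(hsv,(174,150,90),(180,255,255))
        k,l,s,ce=cv2.connectedComponentsWithStats(m)
        for i in range(1,k):
            x,y=ce[i]
            ok=(140<x<335 and 140<y<300) if n=='top' else (295<x<465 and 155<y<285)
            if ok and s[i,4]>12: print(n,col,s[i].tolist(),ce[i].round(1))
E
```

```text
top red [267, 154, 26, 25, 152] [279.9 166.3]
top red [214, 249, 7, 43, 103] [217.3 270.8]
top yel [309, 187, 8, 17, 63] [312.4 194.7]
top yel [264, 201, 13, 29, 132] [270.  215.3]
top yel [316, 210, 5, 6, 20] [317.8 212.8]
top grn [159, 180, 22, 18, 197] [171.8 190.3]
top grn [163, 224, 31, 22, 372] [181.4 235. ]
top blu [280, 202, 17, 14, 62] [290.6 210.6]
top blu [257, 257, 24, 23, 165] [272.1 265.1]
scene red [407, 211, 23, 18, 69] [420.2 219.4]
scene red [319, 222, 23, 23, 391] [330.  233.4]
scene yel [320, 193, 12, 25, 129] [325.1 206. ]
scene yel [357, 200, 11, 27, 149] [362.1 213.8]
scene grn [419, 198, 34, 73, 1079] [434.7 234.1]
scene blu [377, 172, 19, 23, 360] [386.  183.3]
scene blu [340, 192, 14, 18, 222] [346.2 200.6]
scene blu [376, 201, 17, 7, 60] [383.7 204.7]
scene blu [340, 216, 13, 4, 30] [346.  217.8]
scene wht [383, 160, 11, 14, 93] [388.6 165.7]
scene wht [294, 166, 15, 8, 85] [301.5 169.5]
scene wht [342, 182, 10, 11, 66] [347.1 186.3]
scene wht [437, 190, 14, 15, 126] [444.3 196.2]
scene wht [382, 193, 13, 10, 73] [388.5 198.7]
scene wht [343, 210, 11, 7, 48] [348.4 212.8]
scene wht [426, 229, 12, 12, 88] [432. 234.]
```

View pics/cropA.png

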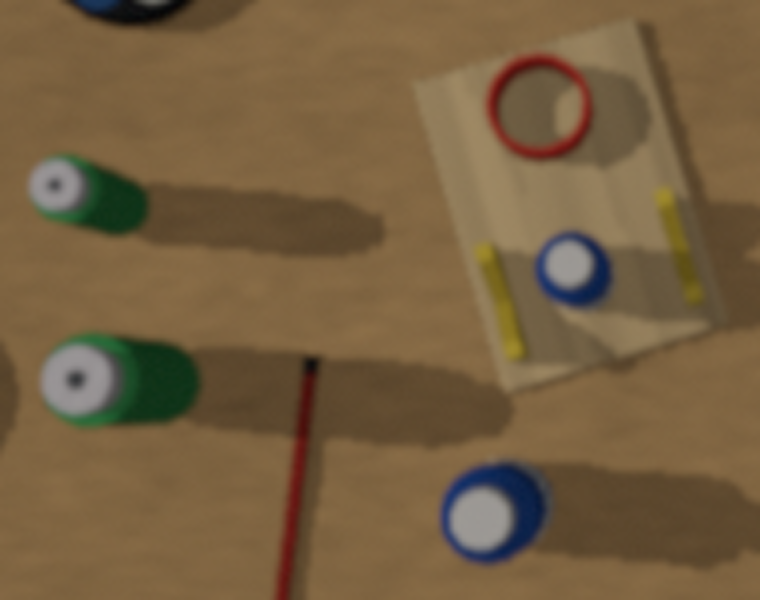

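View pics/cropB.png

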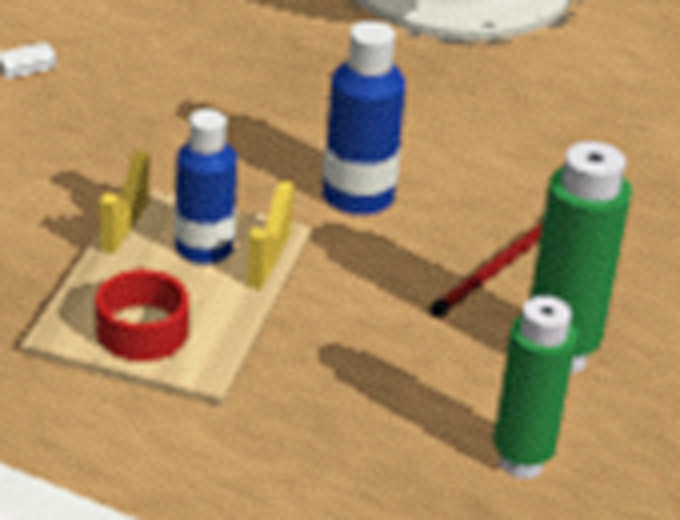

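The top crop shows the wanted roller with its axle dot at crop (55,185), the larger roller at (76,380), the wanted bottle's cap at (568,266) and the ring at (540,106). In the scene crop the roller dot is at (547,311), the cap top at (208,119) and the ring rim at (142,292). The choice stands: small roller, small bottle.

```bash
python3 - <<'E'
from h import *
a=cap('top');b=cap('scene')
fa=lambda *p:[[145+x/4-.4,140+y/4-.4] for x,y in p]
fb=lambda *p:[[295+x/4-.4,155+y/4-.4] for x,y in p]
def tri(p,q):
    d=ray(a,fa(p))[0];e=ray(b,fb(q))[0]
    s=np.linalg.lstsq(np.c_[d,-e],b['o']-a['o'],rcond=None)[0]
    P=a['o']+s[0]*d;Q=b['o']+s[1]*e
    return ((P+Q)/2*1000).round(1),(np.linalg.norm(P-Q)*1000).round(1)
for n,p,q,z in(('roller top',(55,185),(547,311),.12),('big roller',(76,380),(597,157),.15),('cap',(568,263),(208,119),.118),('ring',(540,106),(142,288),.04)):
    print(n,tri(p,q),(plane(a,fa(p),z)*1e3).round(1),(plane(b,fb(q),z)*1e3).round(1))
pl=plane(a,fa((485,247),(514,356),(665,192),(695,300)),.054)*1e3;print('plates',pl.round(1))
co=plane(a,fa((413,84),(637,20),(722,325),(508,392)),.010)*1e3;print('corners',co.round(1))
# caddy: y axis +? corner 0,1 are the +x end
xa=(co[0]+co[1]-co[2]-co[3])[:2];ya=(co[0]+co[3]-co[1]-co[2])[:2]
print('yaw x',np.degrees(np.arctan2(xa[1],xa[0])),'yaw y-90',np.degrees(np.arctan2(ya[1],ya[0]))-90,np.linalg.norm(xa)/2,np.linalg.norm(ya)/2)
pm=(pl[0]+pl[1]-pl[2]-pl[3])[:2];print('plate yaw',np.degrees(np.arctan2(pm[1],pm[0]))-90,np.linalg.norm(pm)/2, 'mid',pl.mean(0))
m=co.mean(0)[:2];t=np.radians(np.degrees(np.arctan2(xa[1],xa[0])));print('origin from base',m-47.5*np.array([np.cos(t),np.sin(t)]),'from ring',plane(a,fa((540,106)),.04)[0,:2]*1e3-105*np.array([np.cos(t),np.sin(t)]))
E
```

```text
roller top (array([514.3, 329.2, 120.6]), np.float64(1.1)) [[514.1 329.9 120. ]] [[514.  328.5 120. ]]
big roller (array([409.4, 303.2, 159.6]), np.float64(0.5)) [[409.4 306.8 150. ]] [[395.7 298.1 150. ]]
cap (array([467. ,  56.6, 118.1]), np.float64(1.1)) [[466.7  57.  118. ]] [[467.2  56.1 118. ]]
ring (array([565. ,  76.6,  45.1]), np.float64(1.4)) [[565.5  77.6  40. ]] [[560.3  72.1  40. ]]
plates [[482.  108.9  54. ]
 [419.3  92.9  54. ]
 [511.6   5.2  54. ]
 [449.1 -10.8  54. ]]
corners [[585.5 156.5  10. ]
 [622.1  20.8  10. ]
 [436.4 -26.6  10. ]
 [399.3 101.1  10. ]]
yaw x 15.451426422505621 yaw y-90 15.61388899504351 192.94496995089332 136.78423049883708
plate yaw 15.972307456095209 107.86405712685736 mid [465.50090807  49.06848444  54.        ]
origin from base [465.05421605  50.30455863] from ring [464.27841174  49.67510654]
```

```bash
python3 -m jog '1 19 53 0 7;1 19 53 0 7;1 19 53 0 7;1 19 53 0 7;1 19 53 0 7'; python3 -m jog '1 19 53 0 7;1 19 53 0 7;1 19 53 0 7;1 19 53 0 7;1 19 53 0 7'; python3 -m jog '1 19 53 0 7;1 19 53 0 6.2;1 0 0 0 0;1 0 0 0 0'
python3 - <<'E'
from h import *
s=r.sense();R=s['ee_rot'];print(s['tcp_pos'],np.degrees(np.arctan2(R[1,1],R[0,1])),s['joints'])
save(cap('scene'),'s1.png')
E
```

```text
time_s: 0.92
tcp_pos: [0.3323, -0.3117, 0.2307]
ee_rot: [[-0.537, -0.843, 0.001], [-0.843, 0.537, -0.0], [-0.0, -0.001, -1.0]]
wrist_force: [0.7, 0.9, 0.6]
gripper_width: 0.999
gripper_force: 0.0
time_s: 1.55
tcp_pos: [0.4273, -0.0465, 0.231]
ee_rot: [[0.044, -0.999, 0.001], [-0.999, -0.044, 0.0], [-0.0, -0.001, -1.0]]
wrist_force: [1.1, -0.8, 0.2]
gripper_width: 1.0
gripper_force: 0.0
time_s: 2.05
tcp_pos: [0.4645, 0.0576, 0.2303]
ee_rot: [[0.267, -0.964, -0.001], [-0.964, -0.267, -0.0], [0.0, 0.001, -1.0]]
wrist_force: [-0.2, 0.0, 0.3]
gripper_width: 0.999
gripper_force: 0.0
[0.46449744 0.05760532 0.23030147] -164.51867871525099 [ 2.70272390e+01  6.62405794e+00 -2.05973657e+01 -8.65620340e-03
 -6.28341842e+01 -1.15419601e+01]
```

```bash
python3 -m jog '1 2 -1 -55 0;1 0 0 -55 0;1 0 0 -40 0;1 0 0 -16 0;0.6 0 0 0 0'; python3 -m jog '0 0 0 0 0;0 0 0 0 0;0 0 0 0 0;0 0 0 0 0;0 0 0 0 0'
```

```text
time_s: 2.72
tcp_pos: [0.4659, 0.0551, 0.0637]
ee_rot: [[0.265, -0.964, -0.003], [-0.964, -0.265, -0.001], [0.001, 0.003, -1.0]]
wrist_force: [-0.3, -0.9, -0.2]
gripper_width: 0.949
gripper_force: 0.0
time_s: 3.35
tcp_pos: [0.4671, 0.0568, 0.0649]
ee_rot: [[0.267, -0.964, 0.0], [-0.964, -0.267, 0.0], [0.0, -0.0, -1.0]]
wrist_force: [-0.8, -0.7, 1.8]
gripper_width: 0.478
gripper_force: 30.0
```

```bash
python3 - <<'E'
from h import *
c=cap('scene');cv2.imwrite('pics/g1.png',cv2.resize(c['pixels'][100:280,240:480],None,fx=3,fy=3)[:,:,::-1])
E
```

```text
(no output)
```

View pics/g1.png

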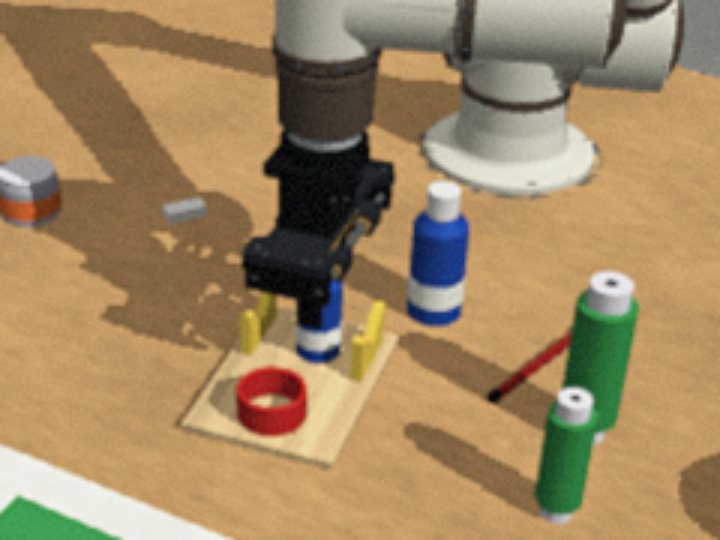

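The bottle is gripped at 41.6 mm opening, as expected for a 42 mm body. Next I carry it to the ring.

```bash
python3 -m jog '0 0 0 15 0;0 0 0 20 0;0 0 0 15 0;0 20 4 0 0;0 27 6 0 0'; python3 -m jog '0 30 6 0 0;0 24 5 0 0;0 0 0 0 0;0 0 0 -8 0;0 0 0 -12 0'; python3 -m jog '0 0 0 -12 0;0 0 0 -10 0;0 0 0 -4 0;0 0 0 -2 0;0 0 0 0 0'
```

```text
time_s: 4.03
tcp_pos: [0.5136, 0.0666, 0.1144]
ee_rot: [[0.267, -0.964, -0.001], [-0.964, -0.267, 0.0], [-0.0, 0.001, -1.0]]
wrist_force: [0.5, -0.3, -1.4]
gripper_width: 0.477
gripper_force: 30.0
time_s: 4.65
tcp_pos: [0.5669, 0.0774, 0.0938]
ee_rot: [[0.267, -0.964, -0.001], [-0.964, -0.267, -0.0], [-0.0, 0.001, -1.0]]
wrist_force: [0.5, 0.9, -2.7]
gripper_width: 0.479
gripper_force: 30.0
time_s: 5.28
tcp_pos: [0.5681, 0.0777, 0.0667]
ee_rot: [[0.267, -0.964, 0.0], [-0.964, -0.267, 0.0], [-0.0, -0.0, -1.0]]
wrist_force: [0.1, -0.0, -1.0]
gripper_width: 0.474
gripper_force: 30.0
```

```bash
python3 -m jog '0 0 0 -1 0;0 0 0 -1 0;0 0 0 0 0'; python3 -m jog '0 0 0 -0.7 0;0 0 0 0 0'
```

```text
time_s: 5.65
tcp_pos: [0.5681, 0.0777, 0.0649]
ee_rot: [[0.267, -0.964, 0.001], [-0.964, -0.267, 0.0], [0.0, -0.001, -1.0]]
wrist_force: [0.7, 0.1, -0.5]
gripper_width: 0.478
gripper_force: 30.0
time_s: 5.9
tcp_pos: [0.5682, 0.0777, 0.0649]
ee_rot: [[0.267, -0.964, 0.001], [-0.964, -0.267, -0.0], [0.0, -0.001, -1.0]]
wrist_force: [-1.8, 0.6, 4.9]
gripper_width: 0.475
gripper_force: 30.0
```

```bash
python3 - <<'E'
from h import *
c=cap('scene');cv2.imwrite('pics/g2.png',cv2.resize(c['pixels'][160:270,280:400],None,fx=5,fy=5,interpolation=cv2.INTER_CUBIC)[:,:,::-1])
E
```

```text
(no output)
```

View pics/g2.png

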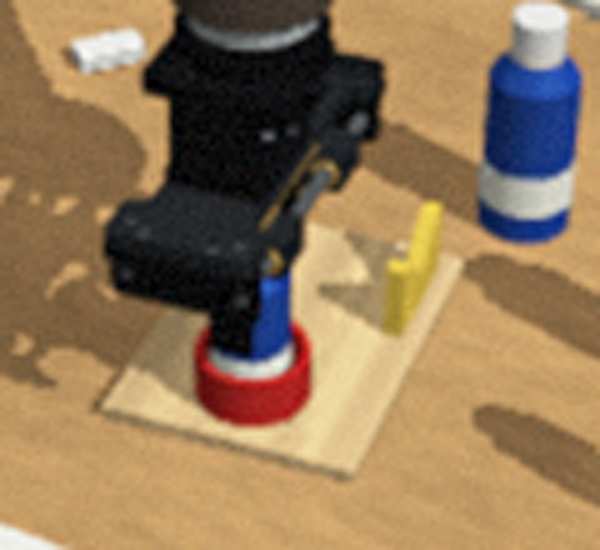

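The bottle is down inside the ring: contact force 4.9 N, and the TCP height matches the grasp. I release it and go to the roller. The closing line gets turned 90° so that the gripper body stays clear of the large roller.

```bash
python3 -m jog '0.6 0 0 0 0;0.7 0 0 0 0;0.8 0 0 0 0;0.8 0 0 5 0;0.8 0 0 20 0'; python3 -m jog '0.8 0 0 40 0;1 0 0 50 0;1 0 0 35 0;1 -6 28 0 10;1 -6 28 0 10'; python3 -m jog '1 -6 28 0 10;1 -6 28 0 10;1 -6 28 0 10;1 -6 28 0 10;1 -6 28 0 10';python3 -m jog '1 -6 28 0 10;1 -6 28 0 10;1 0 0 0 0;1 0 0 0 0'
python3 - <<'E'
from h import *
s=r.sense();R=s['ee_rot'];print(s['tcp_pos'],np.degrees(np.arctan2(R[1,1],R[0,1])),s['joints'])
c=cap('top')
cv2.imwrite('pics/g3.png',cv2.resize(c['pixels'][100:290,130:350],None,fx=3,fy=3,interpolation=cv2.INTER_CUBIC)[:,:,::-1])
E
```

```text
time_s: 6.58
tcp_pos: [0.5671, 0.0773, 0.0881]
ee_rot: [[0.267, -0.964, -0.003], [-0.964, -0.267, -0.001], [0.0, 0.003, -1.0]]
wrist_force: [0.1, 1.2, -0.0]
gripper_width: 0.793
gripper_force: 0.0
time_s: 7.2
tcp_pos: [0.5559, 0.1341, 0.2149]
ee_rot: [[0.584, -0.812, 0.002], [-0.812, -0.584, 0.001], [0.0, -0.002, -1.0]]
wrist_force: [-0.1, -0.1, -0.6]
gripper_width: 0.993
gripper_force: 0.0
time_s: 7.82
tcp_pos: [0.5257, 0.2746, 0.2142]
ee_rot: [[0.997, -0.073, 0.0], [-0.073, -0.997, 0.0], [0.0, -0.0, -1.0]]
wrist_force: [0.2, 0.4, 1.4]
gripper_width: 1.002
gripper_force: 0.0
time_s: 8.32
tcp_pos: [0.5138, 0.3293, 0.2139]
ee_rot: [[0.964, 0.265, -0.0], [0.265, -0.964, -0.0], [-0.0, 0.0, -1.0]]
wrist_force: [-0.9, -0.9, 0.3]
gripper_width: 1.0
gripper_force: 0.0
[0.51384574 0.32927832 0.21386856] -74.60509925678343 [ 4.78320891e+01  2.12954252e+01 -3.15739835e+00  1.29953644e-03
 -6.55708671e+01  5.75622717e+01]
```

View pics/g3.png

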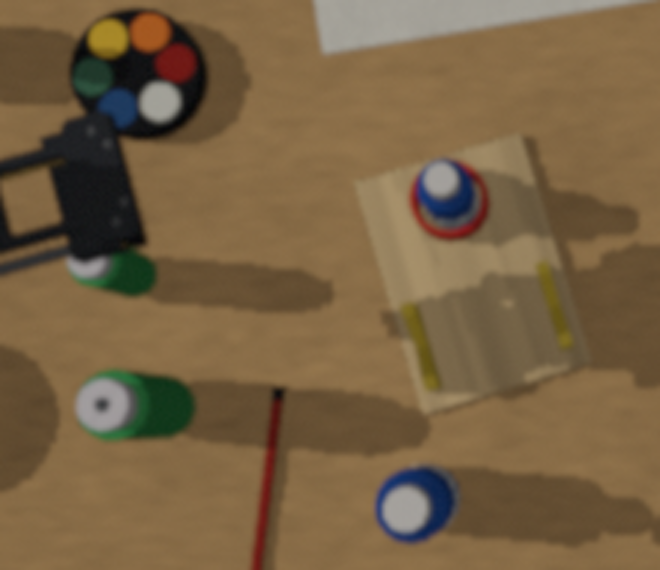

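The bottle (crop 440,185) stands upright in the ring and the gripper is over the small roller. I descend and grip it.

```bash
python3 -m jog '1 0 0 -55 0;1 0 0 -45 0;1 0 0 -30 0;1 0 0 -15 0;0.6 0 0 0 0'; python3 -m jog '0 0 0 0 0;0 0 0 0 0;0 0 0 0 0;0 0 0 0 0;0 0 0 0 0'; python3 -m jog '0 0 0 10 0;0 0 0 30 0;0 0 0 40 0;0 0 0 40 0;0 0 0 0 0'
python3 -c "
from h import *
s=r.sense();print(s['joints'],s['moment'])"
```

```text
time_s: 9.0
tcp_pos: [0.514, 0.329, 0.0684]
ee_rot: [[0.964, 0.266, -0.001], [0.266, -0.964, -0.001], [-0.001, 0.001, -1.0]]
wrist_force: [-0.3, -0.2, -0.1]
gripper_width: 0.945
gripper_force: 0.0
time_s: 9.62
tcp_pos: [0.514, 0.3297, 0.069]
ee_rot: [[0.964, 0.267, 0.0], [0.267, -0.964, 0.0], [0.0, 0.0, -1.0]]
wrist_force: [0.2, -1.0, 1.1]
gripper_width: 0.431
gripper_force: 30.0
time_s: 10.25
tcp_pos: [0.5154, 0.331, 0.1928]
ee_rot: [[0.964, 0.267, 0.006], [0.267, -0.964, 0.006], [0.007, -0.004, -1.0]]
wrist_force: [0.3, -0.3, -3.9]
gripper_width: 0.433
gripper_force: 30.0
[ 4.78513792e+01  2.22007585e+01 -4.94329326e+00  4.22575646e-02
 -6.23879726e+01  5.76254018e+01] [-0.07184702  0.08998143  0.01721057]
```

```bash
python3 -m jog '0 0 -10 10 0;0 -1 -25 0 -5;0 -1 -40 0 -8;0 -1 -45 0 -8.5;0 -1 -45 0 -8.5'; python3 -m jog '0 -1 -45 0 -8.5;0 -1 -45 0 -8.5;0 -1 -45 0 -8.5;0 -1 -45 0 -8.5;0 -1 -45 0 -8.5';python3 -m jog '0 -1 -40 0 -8.5;0 -1 -30 0 -6;0 -1 -20 0 -3;0 0 0 0 0;0 0 0 0 0'
python3 - <<'E'
from h import *
s=r.sense();R=s['ee_rot'];print(s['tcp_pos'],np.degrees(np.arctan2(R[1,1],R[0,1])),s['joints'])
c=cap('scene');p=proj(c,s['tcp_pos'])[0].astype(int);print(p)
cv2.imwrite('pics/g4.png',cv2.resize(c['pixels'][max(0,p[1]-70):p[1]+80,max(0,p[0]-100):p[0]+100],None,fx=3,fy=3,interpolation=cv2.INTER_CUBIC)[:,:,::-1])
E
```

```text
time_s: 10.88
tcp_pos: [0.5086, 0.1623, 0.1973]
ee_rot: [[0.967, -0.256, -0.003], [-0.256, -0.967, -0.002], [-0.003, 0.003, -1.0]]
wrist_force: [0.5, -0.7, -2.8]
gripper_width: 0.431
gripper_force: 30.0
time_s: 11.5
tcp_pos: [0.5032, -0.0623, 0.1976]
ee_rot: [[0.54, -0.842, -0.003], [-0.842, -0.54, -0.0], [-0.002, 0.003, -1.0]]
wrist_force: [-0.2, -0.7, -2.8]
gripper_width: 0.431
gripper_force: 30.0
time_s: 12.12
tcp_pos: [0.5011, -0.1502, 0.198]
ee_rot: [[0.267, -0.964, -0.002], [-0.964, -0.267, 0.0], [-0.001, 0.002, -1.0]]
wrist_force: [0.9, 0.2, -3.2]
gripper_width: 0.435
gripper_force: 30.0
[ 0.50108443 -0.15021722  0.19799974] -164.51828454530357 [ 1.08517198e+00  1.37826617e+01 -1.65015501e+01 -2.66039940e-02
 -5.98373733e+01  1.44098839e+01]
[279 140]
```

View pics/g4.png

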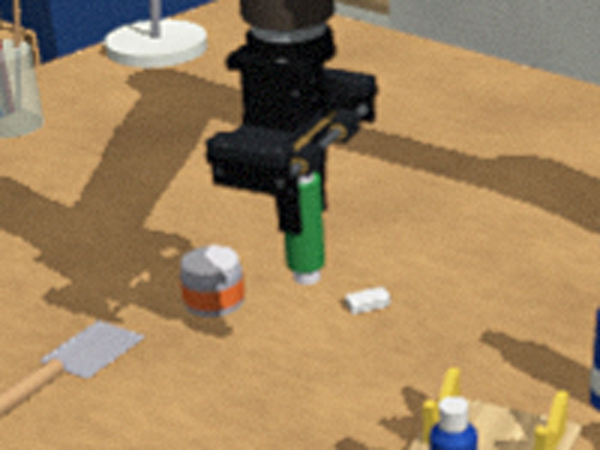

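The roller hangs vertical in the grip. I touch its lower end to the free table, then swing the tool in an arc so the roller pivots in the pads until it lies flat.

```bash
python3 -m jog '0 0 0 -40 0;0 0 0 -45 0;0 0 0 -30 0;0 0 0 -10 0;0 0 0 0 0'; python3 -m jog '0 0 0 -2 0;0 0 0 -1 0;0 0 0 -2 0;0 0 0 0 0'
```

```text
time_s: 12.8
tcp_pos: [0.5023, -0.15, 0.0739]
ee_rot: [[0.268, -0.963, -0.0], [-0.963, -0.268, -0.0], [0.0, 0.0, -1.0]]
wrist_force: [0.2, -0.1, -2.4]
gripper_width: 0.431
gripper_force: 30.0
time_s: 13.3
tcp_pos: [0.502, -0.1504, 0.0691]
ee_rot: [[0.267, -0.964, 0.0], [-0.964, -0.267, -0.0], [0.0, -0.0, -1.0]]
wrist_force: [-0.3, -0.4, -2.8]
gripper_width: 0.428
gripper_force: 30.0
```

```bash
python3 -m jog '0 0 0 -1.5 0;0 0 0 0 0'; python3 -m jog '0 1.4 -5 0 0;0 1.4 -5 0 0;0 1.4 -5 0 0;0 1.4 -5 0 0'
python3 - <<'E'
from h import *
s=r.sense();print(s['moment'])
c=cap('scene');p=proj(c,s['tcp_pos'])[0].astype(int);print(p)
cv2.imwrite('pics/g5.png',cv2.resize(c['pixels'][p[1]-50:p[1]+50,p[0]-60:p[0]+60],None,fx=5,fy=5,interpolation=cv2.INTER_CUBIC)[:,:,::-1])
E
```

```text
time_s: 13.55
tcp_pos: [0.5022, -0.1505, 0.069]
ee_rot: [[0.268, -0.964, 0.0], [-0.964, -0.268, -0.001], [0.001, -0.0, -1.0]]
wrist_force: [-3.2, 1.6, 6.2]
gripper_width: 0.429
gripper_force: 30.0
time_s: 14.05
tcp_pos: [0.5086, -0.1697, 0.069]
ee_rot: [[0.267, -0.964, 0.003], [-0.964, -0.267, 0.001], [0.0, -0.003, -1.0]]
wrist_force: [-2.2, 5.9, 7.2]
gripper_width: 0.43
gripper_force: 30.0
[ 1.99310167  0.65843056 -0.02392481]
[275 178]
```

View pics/g5.png

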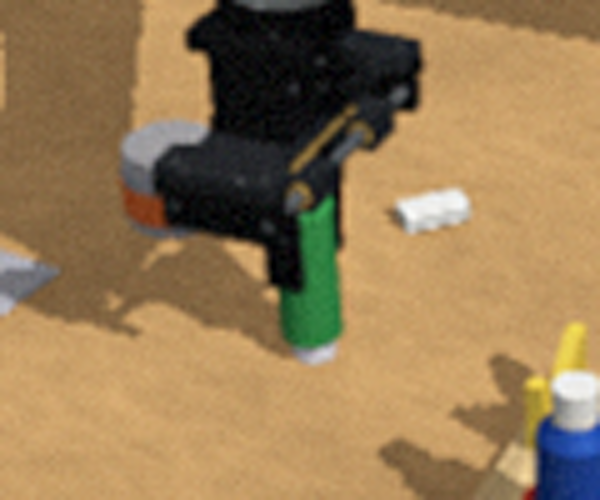

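The picture shows the roller still vertical, with its foot at (312,352): it slid instead of pivoting. I'll check whether a gentler finger command lowers the grip force.

```bash
python3 -m jog '0.41 0 0 0.5 0;0.41 0 0 0 0'|grep -E 'grip|force'; python3 -m jog '0.425 0 0 0 0;0.425 0 0 0 0'|grep -E 'grip|force'
```

```text
wrist_force: [-0.4, 3.5, 6.5]
gripper_width: 0.433
gripper_force: 30.0
wrist_force: [-1.2, 3.0, 5.8]
gripper_width: 0.431
gripper_force: 25.8
```

```bash
python3 -m jog '0.428 0 0 0 0;0.428 0 0 0 0'|grep -E 'grip|force'; python3 -m jog '0.43 0 0 0 0;0.43 0 0 0 0'
```

```text
wrist_force: [-1.5, 3.3, 6.0]
gripper_width: 0.431
gripper_force: 16.7
time_s: 15.1
tcp_pos: [0.5088, -0.1703, 0.069]
ee_rot: [[0.268, -0.964, 0.003], [-0.964, -0.268, -0.001], [0.001, -0.003, -1.0]]
wrist_force: [0.2, 2.7, 6.0]
gripper_width: 0.432
gripper_force: 12.2
```

Grip force can be metered: 0.430 gives about 12 N. I'll retry the swing with the lighter grip.

```bash
python3 -m jog '0.43 1.4 -5 -0.5 0;0.43 1.4 -5 0 0;0.43 1.4 -5 0 0;0.43 1.4 -5 0 0'
python3 - <<'E'
from h import *
s=r.sense();print(s['moment'])
c=cap('scene');p=proj(c,s['tcp_pos'])[0].astype(int)
w=c['pixels'][p[1]-50:p[1]+50,p[0]-60:p[0]+60]
m=cv2.inRange(cv2.cvtColor(w,cv2.COLOR_RGB2HSV),(50,110,40),(80,255,255))
ys,xs=np.nonzero(m)
# centre column by row, and expected projection of a vertical line
for y in range(ys.min(),ys.max()+1,4): print(y+p[1]-50,xs[ys==y].min()+p[0]-60,xs[ys==y].max()+p[0]-60)
g=s['tcp_pos'];print(proj(c,[g+[0,0,.011],[g[0],g[1],.015]]))
v=np.array([-.267,.964,0]);
for t in(0,10,20,30): a=np.radians(t);print(t,proj(c,g+[0,0,.011]+.065*(v*np.sin(a)-np.array([0,0,np.cos(a)]))))
E
```

```text
time_s: 15.6
tcp_pos: [0.514, -0.1904, 0.068]
ee_rot: [[0.267, -0.964, 0.002], [-0.964, -0.267, -0.0], [0.001, -0.002, -1.0]]
wrist_force: [1.2, 2.9, 1.7]
gripper_width: 0.436
gripper_force: 12.3
[ 1.05394902 -0.08112893  0.00111345]
167 272 274
171 268 275
175 268 276
179 269 277
183 269 278
187 268 279
191 269 280
195 271 275
[[269.21980009 174.32365783]
 [270.82440154 192.22356752]]
0 [[270.84899431 192.49767783]]
10 [[274.11092093 193.02339302]]
20 [[277.25112976 192.99656647]]
30 [[280.17864383 192.41133489]]
```

It now tilts about 12°. I continue along the arc.

```bash
cat > ang.py <<'E'
from h import *
s=r.sense();c=cap('scene');g=s['tcp_pos']+[0,0,.011];p=proj(c,g)[0].astype(int)
w=c['pixels'][p[1]-50:p[1]+50,p[0]-60:p[0]+60]
m=cv2.inRange(cv2.cvtColor(w,cv2.COLOR_RGB2HSV),(50,110,40),(80,255,255))
k,l,st,ce=cv2.connectedComponentsWithStats(m);i=1+st[1:,4].argmax()
q=cv2.minAreaRect(np.argwhere(l==i)[:,::-1].astype(np.float32));B=cv2.boxPoints(q)+[p[0]-60,p[1]-50]
print('tcp',s['tcp_pos'].round(4),'F',s['wrist_force'].round(1),'g',p,'box',B.round(0).tolist())
E_=np.array([-.267,.964,0])
for t in range(0,91,15): a=np.radians(t);print(t,proj(c,g+.065*(E_*np.sin(a)-np.array([0,0,np.cos(a)]))).round(0).tolist(),end=' ')
cv2.imwrite('pics/a.png',cv2.resize(w,None,fx=5,fy=5,interpolation=cv2.INTER_CUBIC)[:,:,::-1])
E
python3 -m jog '0.43 1.6 -5.8 0 0;0.43 1.6 -5.8 -1 0;0.43 1.6 -5.8 -2 0;0.43 1.6 -5.8 -3 0'|grep -E 'tcp|force'; python3 ang.py
```

```text
tcp_pos: [0.5204, -0.2145, 0.0616]
wrist_force: [2.4, -1.8, 4.8]
gripper_force: 9.9
tcp [ 0.5204 -0.2145  0.0616] F [ 2.4 -1.8  4.8] g [262 174] box [[255.0, 172.0], [266.0, 166.0], [279.0, 190.0], [269.0, 196.0]]
0 [[264.0, 192.0]] 15 [[269.0, 193.0]] 30 [[273.0, 192.0]] 45 [[277.0, 190.0]] 60 [[280.0, 187.0]] 75 [[281.0, 183.0]] 90 [[281.0, 179.0]]
```

```bash
python3 -m jog '0.43 1.6 -5.8 -3 0;0.43 1.6 -5.8 -3.5 0;0.43 1.4 -5.2 -4.2 0;0.43 1.3 -4.8 -4.8 0;0.43 1.2 -4.5 -5.2 0'|grep -E 'tcp|force'; python3 ang.py
```

```text
tcp_pos: [0.5258, -0.2396, 0.0396]
wrist_force: [1.9, -0.7, 0.5]
gripper_force: 9.7
tcp [ 0.5258 -0.2396  0.0396] F [ 1.9 -0.7  0.5] g [255 178] box [[249.0, 180.0], [257.0, 171.0], [275.0, 187.0], [267.0, 196.0]]
0 [[258.0, 196.0]] 15 [[262.0, 197.0]] 30 [[266.0, 196.0]] 45 [[270.0, 194.0]] 60 [[273.0, 191.0]] 75 [[274.0, 188.0]] 90 [[274.0, 183.0]]
```

```bash
python3 -m jog '0.43 1 -3.8 -4.5 0;0.43 0.9 -3.4 -4.8 0;0.43 0.8 -2.9 -4.8 0;0.43 0.7 -2.4 -4.5 0;0.43 0.7 -2.4 -4 0'|grep -E 'tcp|force'; python3 ang.py
```

```text
tcp_pos: [0.5304, -0.2545, 0.0176]
wrist_force: [0.1, 0.2, -1.5]
gripper_force: 10.3
tcp [ 0.5304 -0.2545  0.0176] F [ 0.1  0.2 -1.5] g [251 183] box [[247.0, 187.0], [252.0, 176.0], [273.0, 186.0], [268.0, 197.0]]
0 [[254.0, 201.0]] 15 [[258.0, 202.0]] 30 [[263.0, 201.0]] 45 [[266.0, 199.0]] 60 [[269.0, 196.0]] 75 [[270.0, 193.0]] 90 [[270.0, 188.0]]
```

View pics/a.png

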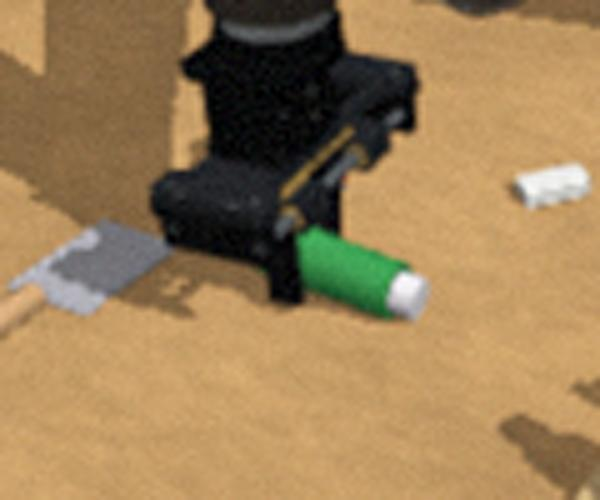

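```bash
python3 -m jog '0.43 0.5 -1.9 -3.5 0;0.43 0.3 -1 -3 0;0.43 0 0 -1 0;0.43 0 0 0 0'|grep -E 'tcp|force'; python3 ang.py
```

```text
tcp_pos: [0.5318, -0.2578, 0.0108]
wrist_force: [-1.2, -2.2, -0.5]
gripper_force: 10.3
tcp [ 0.5318 -0.2578  0.0108] F [-1.2 -2.2 -0.5] g [250 185] box [[246.0, 190.0], [250.0, 178.0], [271.0, 185.0], [268.0, 196.0]]
0 [[253.0, 203.0]] 15 [[258.0, 203.0]] 30 [[262.0, 203.0]] 45 [[265.0, 201.0]] 60 [[268.0, 198.0]] 75 [[269.0, 194.0]] 90 [[269.0, 190.0]]
```

```bash
python3 -m jog '0.435 0 0 -0.8 0;0.44 0 0 0 0;0.46 0 0 0 0;0.5 0 0 0 0;0.55 0 0 0 0'|grep -E 'tcp|force|width'; python3 -m jog '0.55 -1.3 5 0 0;0.55 -1.3 5 0 0;0.55 -1.3 5 0 0;0.55 -1.3 4.3 0 0;0.5 0 0 0 0'|grep -E 'tcp|force|width'; python3 -m jog '0 0 0 0 0;0 0 0 0 0;0 0 0 0 0'|grep -E 'tcp|force|width'
python3 - <<'E'
from h import *
s=r.sense();c=cap('top');g=s['tcp_pos']+[0,0,.008];p=proj(c,g)[0].astype(int)
v=np.array([-.267,.964,0]);print(p,g)
for k in(-.06,-.045,.045,.06):print(k,proj(c,g+k*v).round(1).tolist())
x0,y0=p[0]-45,p[1]-35
cv2.imwrite('pics/t.png',cv2.resize(c['pixels'][y0:y0+70,x0:x0+90],None,fx=8,fy=8,interpolation=cv2.INTER_CUBIC)[:,:,::-1])
for n in('top','scene'):
    c=cap(n);m=cv2.inRange(cv2.cvtColor(c['pixels'],cv2.COLOR_RGB2HSV),(50,110,40),(80,255,255))
    p=proj(c,g)[0].astype(int);w=np.zeros_like(m);w[p[1]-40:p[1]+40,p[0]-40:p[0]+40]=1
    ys,xs=np.nonzero(m*w);P=plane(c,np.c_[xs,ys],.019 if n=='scene' else .03) if len(xs) else np.zeros((0,3))
    t=(P-g)@v*1e3;print(n,len(t),np.percentile(t,[1,50,99]).round(1) if len(t) else '')
E
```

```text
tcp_pos: [0.5316, -0.2574, 0.0098]
wrist_force: [0.3, 0.6, 1.1]
gripper_width: 0.529
gripper_force: 0.0
tcp_pos: [0.5263, -0.2377, 0.0098]
wrist_force: [-0.2, 0.1, 0.8]
gripper_width: 0.519
gripper_force: 0.0
tcp_pos: [0.5263, -0.2382, 0.0098]
wrist_force: [0.4, 0.6, -0.2]
gripper_width: 0.43
gripper_force: 30.0
[413 181] [ 0.52634167 -0.23821323  0.01778762]
-0.06 [[437.0, 174.0]]
-0.045 [[431.0, 175.8]]
0.045 [[395.0, 186.5]]
0.06 [[389.0, 188.3]]
top 153 [ 6.6 30.  44.3]
scene 163 [-33.2  13.5  51.6]
```

View pics/t.png

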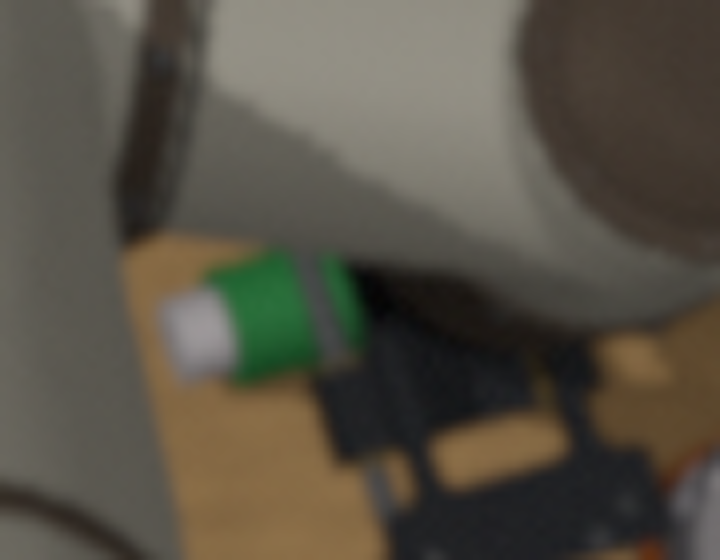

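The top crop shows the roller lying flat with its rubber end at about crop (232,322) and hub end at (165,335). Both match a grip centred within about 1 mm.

At the cradle the gripper body would just touch the bottle cap, so I'll come in 3 mm on the robot side and let the notch and the slowly opening finger centre the roller.

```bash
python3 -m jog '0 0 0 10 0;0 0 0 30 0;0 0 0 40 0;0 0 0 30 0;0 -5 20 0 0'; python3 -m jog '0 -9 41 0 0;0 -9 41 0 0;0 -9 41 0 0;0 -9 41 0 0;0 -9 41 0 0';python3 -m jog '0 -9 41 0 0;0 -5 21 0 0;0 0 0 0 0;0 0 0 0 0'
python3 - <<'E'
from h import *
s=r.sense();R=s['ee_rot'];g=s['tcp_pos'];print(g,np.degrees(np.arctan2(R[1,1],R[0,1])),'to go',np.array([462.1,48.9])-g[:2]*1e3)
v=np.array([-.267,.964,0]);u=np.array([.964,.267,0]);c=cap('scene');ax=g+[0,0,.0092]
m=cv2.inRange(cv2.cvtColor(c['pixels'],cv2.COLOR_RGB2HSV),(50,110,40),(80,255,255))
p=proj(c,ax)[0].astype(int);w=np.zeros_like(m);w[p[1]-35:p[1]+35,p[0]-40:p[0]+40]=1
ys,xs=np.nonzero(m*w);print('green box',xs.min(),xs.max(),ys.min(),ys.max())
for k in(-.045,.045):print('expected rubber ends',proj(c,[ax+k*v,ax+k*v+[0,0,.019],ax+k*v-[0,0,.019],ax+k*v+.019*u]).round(0).tolist())
E
```

```text
time_s: 20.5
tcp_pos: [0.523, -0.2187, 0.1224]
ee_rot: [[0.265, -0.964, 0.006], [-0.964, -0.265, -0.001], [0.003, -0.006, -1.0]]
wrist_force: [0.5, 0.7, -3.6]
gripper_width: 0.43
gripper_force: 30.0
time_s: 21.12
tcp_pos: [0.4739, -0.0116, 0.1183]
ee_rot: [[0.267, -0.964, -0.003], [-0.964, -0.267, -0.0], [-0.001, 0.003, -1.0]]
wrist_force: [1.0, -0.6, -3.3]
gripper_width: 0.427
gripper_force: 30.0
time_s: 21.62
tcp_pos: [0.4613, 0.0486, 0.119]
ee_rot: [[0.267, -0.964, -0.002], [-0.964, -0.267, -0.001], [0.0, 0.002, -1.0]]
wrist_force: [-0.4, -0.1, -3.5]
gripper_width: 0.427
gripper_force: 30.0
[0.46125476 0.04861142 0.1189761 ] -164.5173063977325 to go [0.84524229 0.28857582]
green box 328 362 173 188
expected rubber ends [[330.0, 176.0], [330.0, 170.0], [330.0, 182.0], [328.0, 179.0]]
expected rubber ends [[362.0, 183.0], [362.0, 177.0], [361.0, 189.0], [359.0, 186.0]]
```

```bash
python3 -m jog '0 0.8 0.3 -30 0;0 0 0 -25 0;0 0 0 -12 0;0 0 0 -5 0;0 0 0 0 0'|grep -E 'tcp|force'; python3 -m jog '0 0 0 -2 0;0 0 0 -1.5 0;0 0 0 0 0'|grep -E 'tcp|force'; python3 -m jog '0 0 0 -1.5 0;0 0 0 0 0'|grep -E 'tcp|force'
```

```text
tcp_pos: [0.4635, 0.0491, 0.048]
wrist_force: [0.6, 0.3, -3.1]
gripper_force: 30.0
tcp_pos: [0.4632, 0.0492, 0.0444]
wrist_force: [-0.1, -0.2, -3.1]
gripper_force: 30.0
tcp_pos: [0.4631, 0.0492, 0.0427]
wrist_force: [0.7, 0.1, -3.2]
gripper_force: 30.0
```

```bash
python3 -m jog '0 -0.5 -0.2 -1 0;0 0 0 0 0'|grep -E 'tcp|wrist'; python3 -m jog '0 0 0 -1 0;0 0 0 0 0'|grep -E 'tcp|wrist';  python3 -m jog '0 0 0 -0.7 0;0 0 0 0 0'|grep -E 'tcp|wrist'
```

```text
tcp_pos: [0.4633, 0.0492, 0.042]
wrist_force: [0.7, 0.3, -1.9]
tcp_pos: [0.4639, 0.0494, 0.0413]
wrist_force: [2.5, -0.2, 1.8]
tcp_pos: [0.4642, 0.0496, 0.0409]
wrist_force: [3.0, -0.4, 4.7]
```

It touches the robot-side flank as intended, with the axis about 2 mm above its seat. I open slowly so the roller settles along the flank against the finger.

```bash
python3 -m jog '0.425 1 0.3 0 0;0.43 0 0 0 0;0.435 0 0 0 0;0.44 0 0 0 0;0.445 0 0 0 0'|grep -E 'tcp|force|width'; python3 -m jog '0.455 0 0 0 0;0.465 0 0 0 0;0.475 0 0 0 0;0.485 0 0 0 0;0.5 0 0 0 0'|grep -E 'tcp|force|width';python3 -m jog '0.53 0 0 0 0;0.56 0 0 0 0;0.6 0 0 0 0;0.6 0 0 0 0'|grep -E 'tcp|force|width'
python3 - <<'E'
from h import *
v=np.array([-.267,.964,0]);u=np.array([.964,.267,0])
c=cap('scene');m=cv2.inRange(cv2.cvtColor(c['pixels'],cv2.COLOR_RGB2HSV),(50,110,40),(80,255,255))
ax=np.array([.465,.0497,.048]);p=proj(c,ax)[0].astype(int);w=np.zeros_like(m);w[p[1]-35:p[1]+35,p[0]-40:p[0]+40]=1
ys,xs=np.nonzero(m*w);print('green',xs.min(),xs.max(),ys.min(),ys.max())
for k in(-.045,.045):print('exp',proj(c,[ax+k*v,ax+k*v+[0,0,.019],ax+k*v-[0,0,.019],ax+k*v+.019*u]).round(0).tolist())
E
```

```text
tcp_pos: [0.4643, 0.0496, 0.04]
wrist_force: [4.7, 1.2, 1.3]
gripper_width: 0.439
gripper_force: 2.3
tcp_pos: [0.4625, 0.0489, 0.0396]
wrist_force: [0.8, 1.5, -0.2]
gripper_width: 0.5
gripper_force: 0.9
tcp_pos: [0.4632, 0.049, 0.0399]
wrist_force: [-0.8, 0.6, 0.1]
gripper_width: 0.595
gripper_force: 0.0
green 336 360 200 213
exp [[330.0, 201.0], [330.0, 195.0], [330.0, 206.0], [327.0, 204.0]]
exp [[360.0, 208.0], [360.0, 202.0], [360.0, 213.0], [358.0, 212.0]]
```

```bash
python3 -m jog '0.65 0 0 5 0;0.65 0 0 15 0;0.65 0 0 30 0;0.65 0 0 40 0;0.65 0 0 40 0'|grep -E 'tcp|wrist'; python3 -m jog '0.65 0 -50 20 0;0.65 0 -60 0 0;0.65 0 -60 0 0;0.65 0 -60 0 0;0.65 0 0 0 0'|grep -E 'tcp|wrist'
python3 - <<'E'
from h import *
v=np.array([-.267,.964,0]);u=np.array([.964,.267,0]);O=np.array([.465,.0497,0])
for n in('scene','top'):
    c=cap(n);H=cv2.cvtColor(c['pixels'],cv2.COLOR_RGB2HSV);ax=O+[0,0,.048]
    def blob(lo,hi,q,rad):
        m=cv2.inRange(H,lo,hi);w=np.zeros_like(m);x,y=proj(c,q)[0].astype(int);w[y-rad:y+rad,x-rad:x+rad]=1;return np.nonzero(m*w)[::-1]
    xs,ys=blob((50,110,40),(80,255,255),ax,28);P=plane(c,np.c_[xs,ys],.055)-O
    print(n,'rubber px',len(xs),'v',np.percentile(P@v*1e3,[1,50,99]).round(1),'u',np.percentile(P@u*1e3,[1,50,99]).round(1),'exp end px',proj(c,[ax+.045*v+[0,0,.019],ax-.045*v+[0,0,.019]]).round(0).tolist(),'box',xs.min(),xs.max(),ys.min(),ys.max())
    b=O+.1068*u;cap_=b+[0,0,.118]
    xs,ys=blob((0,0,130),(180,60,255),b+[0,0,.11],8);P=plane(c,np.c_[xs,ys],.112)-O
    print(' cap u,v',np.median(P@u*1e3).round(1),np.median(P@v*1e3).round(1),len(xs))
    # hubs: bright grey pixels near the notches
    for k in(-.0525,.0525):
        xs,ys=blob((0,0,110),(180,60,255),ax+k*v+[0,0,.01],7);print(' hub',k,len(xs),xs.mean().round(1) if len(xs) else '',ys.mean().round(1) if len(xs) else '',proj(c,ax+k*v+[0,0,.01]).round(1).tolist())
E
```

```text
tcp_pos: [0.4633, 0.0491, 0.1716]
wrist_force: [0.3, 0.2, 0.1]
tcp_pos: [0.4629, -0.1841, 0.1901]
wrist_force: [0.6, 0.2, -0.4]
scene rubber px 333 v [-47.6   4.6  43.4] u [-18.9   5.8  35.9] exp end px [[360.0, 202.0], [330.0, 195.0]] box 328 360 196 213
 cap u,v 105.4 -0.9 117
 hub -0.0525 48 326.3 200.1 [[327.1, 197.3]]
 hub 0.0525 57 361.6 207.6 [[362.7, 205.6]]
top rubber px 202 v [-0.8 27.3 42.9] u [-15.8  -4.1  16.9] exp end px [[272.0, 214.0], [311.0, 202.0]] box 272 294 204 219
 cap u,v 110.2 3.8 50
 hub -0.0525 196 312.5 200.5 [[313.8, 201.5]]
 hub 0.0525 70 269.3 214.4 [[269.5, 214.7]]
```

Rubber and both hubs appear where a level, centred roller must lie, the bottle is upright in the ring, and the arm is clear. I hand it in.

```bash
python3 -c "
from station import r
print(r.sense()['time_s'],r.finish_job())"
```

```text
the job is handed in; nothing more can be done
26.825 None
```

The blue bottle stands in the red ring and the green roller lies in the cradle; I handed in at 26.8 s, with the last check made on image measurements alone because I had viewed 11 pictures, one over the limit of 10.

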